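# Show the inside of the wide comb tray and shut it again

## Task

I want a look at the spare combs in the wider of the two grey tray boxes on the bench. Press the round sprung key on top of that box so that its tray pops out, leave the tray standing out for about two seconds, then push it home until it clicks and stays shut. Keep the narrow box's tray shut.

Things in the scene. Friction and masses are not known exactly. Their poses are not given: they have to be found in the camera images.
- wide_tray (a joint): Slide of the tray of the WIDE box (grey steel, fixed, 150 mm deep, 160 wide, 80 high), m: 0 = home and latched, 0.060 = popped fully out of the front, which faces roughly to the robot. A spring drives it out (4 N home, 2 N out). To shut, push in slowly (2 to 4 N, up to 7 N over the last 20 mm) until past 0: the catch clicks and it stays at about 0 when let go. Rigid end stop at -0.004.
- wide_key_top (a point): Centre of the top face of the wide box's release key: steel disc 36 mm across in a black collar 3 mm high on the box's flat top; its face is 94 mm above the bench, on the box's middle line, 45 mm behind its front edge. Goes 10 mm straight down against a spring (2 N, 5 N at the bottom, then rigid); the latch lets go 3 to 6 mm down. Rises by itself. z up.
- wide_tray_front (a point): Centre of the outer face of the wide tray's plain steel front plate (160 mm wide, 8 to 72 mm above the bench, 14 mm thick, no handle); 40 mm above the bench, moves with the tray. x axis level into the box (the way to push), y to the left looking into the box, z up. At home it stands 20 mm ahead of the box's front edge. Push near its middle.
- narrow_tray (a joint): Slide of the tray of the NARROW box, alike but 90 mm wide; same values. It starts home and latched and must stay so (do not press its key). The boxes stand side by side; either may be the left one.
Mind the look-alikes: they are no part of the job. Leave any pink or purple look-alike of the part that bears narrow_tray alone.

How it is judged:
On the way:
1. the wide tray stands popped out, at least 50 mm, for a second (value of joint wide_tray above 0.05 m), for 1 s.
At the end, for the whole second after the job is handed in: The wide tray is latched home (within 3 mm) and at rest with nothing holding it, and the narrow tray is home too (within 3 mm) (value of joint each of wide_tray, narrow_tray below 0.003 m and velocity of joint wide_tray between -0.01 and 0.01 m/s); the robot touches nothing.
It fails at once if the narrow box's tray came out by more than 10 mm (value of joint narrow_tray above 0.01 m).
It also fails if it takes over 48 s, if anything falls off the work surface, if the arm or the gripper's body presses on something with over 40 N, if the wrist force passes 120 N, or if a joint passes its speed limit or range.

## Robot

A 7-joint arm with a two-finger parallel gripper is mounted at the origin on the work surface. World frame = base frame: x ahead of the robot, y to its left, z up, the work surface at z = 0. Lengths are in m, angles in rad, forces in N, time in s.
With the tool pointing down it reaches from about 0.425 to 0.925 m from the base axis. Payload 6.8 kg.
Tool frame: the origin (TCP) lies midway between the tips of the shut fingers; the grasp point (between the pads) lies 19 mm behind it; z points along the fingers, y is the direction in which the jaws open and shut (so a half turn about z gives the same grasp; the last joint's range is limited). The gripper opens to 85 mm and grips with 20 to 120 N. Pads are 22 mm wide; open, the fingers measure 114 mm over their backs; the gripper's body (76 mm by 85 mm) begins 54 mm behind the grasp point. The pads swing forward as they close: fully open they stand 13 mm farther back than shut.
Start: joints at [-1.26, 0.477, 0.022, 1.555, -0.011, 1.109, -0.083], TCP at [0.274, 0.617, 0.231] pointing down, gripper open.
Joint ranges: [-2.96, 2.96], [-0.34, 2.1], [-1.41, 1.46], [0.24, 2.44], [-1.37, 4.51], [0.17, 1.92], [-2.96, 2.96]. Speed limits (rad/s): [2.39, 2.39, 3.14, 3.14, 3.14, 3.14, 3.14].

## Interface

Orientations are given as a unit quaternion [w, x, y, z].
In Python, from station import bot gives the robot as it stands. The module is installed in compiled form; this text tells all that it offers.
- The arm moves only by the tool play_rows, never from a script. Its argument "motion" is a list of rows, each a list of 2 entries, a list of its own where there are three numbers: the shift along the tool's x, y, z as a fraction of full scale, then the turn, a rotation vector about the tool's x, y, z as a fraction of full scale. In form: [[[tx, ty, tz], [rx, ry, rz]], ...]. A call has 1 to 8 rows; each row is the pose to reach, as a shift and turn from the pose measured when the call began, along the tool's axes at that moment, turning the shorter way round; what a row does not reach only later rows make up. Full scale, the value 1, is 400 mm for a shift and 360 degrees for a turn. A row lasts 1/10 s, in which the tool goes at most 50 mm and 8.59 degrees, less where a joint would pass 70% of its speed; a pose out of reach is approached as far as the arm can. A call with a number of a shift or a turn outside -1 to 1 is refused whole. A call with a gripper value outside its range is refused whole. "fingers" is the finger opening in mm, from 0 to 85.4, set as the call begins (left out, the last holds). The fingers move at their own pace and stop on an object; "grip_force" is the grip in N (left out, the last holds). Time passes only in rows, so rows that repeat a pose let the fingers close. It gives the time, the measured TCP pose, the force and the opening at its end, in the units of the state.
- bot.get_obs(): the state, without advancing time (a new reading comes with each control period).
- bot.read_camera(name): name is "scene" or "top" or "wrist"; returns a dict with "pixels" (384x512x3 uint8, red, green, blue), "range_z" (384x512 float32, m along the optical axis (not along the pixel's ray), 0 where there is no reading), "fovy" (degrees; the focal length in pixels is half the picture's height over the tangent of half this angle, whatever the lens; pixels are square), "cx", "cy" (the principal point, pixels), "pose" (4x4, takes a point from camera to world coordinates). Camera axes: x right, y down, z forward; pixel columns grow to the right and rows downward; lengths in m; the calibration is good to about 2 mm. A picture is of the moment at which its call begins.
- bot.hand_in(): hands the job in, once; it reports no verdict.
The state is a dict: "t": time; "q": joint angles; "joint_vel": joint speeds; "joint_torque": joint torques, N m; "eef_pos": TCP position; "tool_rot": TCP orientation; "contact_force": force on the tool from outside, world axes, zero at the start; "torque": the same for the moment, N m; "gripper_width": opening from 0.0 (shut) to 1.0 (fully open).
Only numpy, scipy, OpenCV 4.12 (cv2) and the standard library are available. Lean on these libraries where they do the work, as an engineer would, in place of code of your own. Each camera call takes 0.05 s, during which the arm holds its last target.

## Working session

There is one attempt and no reset: what is moved stays moved. The work goes in short steps, Python scripts to look and compute and a tool call to move; the robot and the scene stay as the last step left them, time stands still between calls to the robot, and variables do not carry over. Pictures are saved under pics/ and viewed, and the job is handed in when it is done.

Besides the shell and the picture viewer there is one more tool, called as name(argument=value, ...) on one line, values as JSON. play_rows: Moves the arm, as the interface text tells. Shift numbers are shares of 400 mm and turn numbers shares of 360 degrees, none past 1 either way. Its arguments: {"type":"object","properties":{"motion":{"type":"array"},"fingers":{"type":"number"},"grip_force":{"type":"number"}},"required":["motion"]}

```bash
mkdir -p pics
cat > h.py <<'E'
import numpy as np, cv2
from station import bot
def cam(n):
    c=bot.read_camera(n); c['f']=c['pixels'].shape[0]/2/np.tan(np.radians(c['fovy'])/2); return c
def world(c,u,v,z=None):
    d=np.array([(u-c['cx'])/c['f'],(v-c['cy'])/c['f'],1.0]); P=np.array(c['pose'])
    if z is None: return P[:3,:3]@(d*c['range_z'][int(v),int(u)])+P[:3,3]
    r=P[:3,:3]@d; return P[:3,3]+r*(z-P[2,3])/r[2]
def cloud(c):
    h,w=c['range_z'].shape; u,v=np.meshgrid(np.arange(w),np.arange(h)); Z=c['range_z'].astype(float)
    p=np.stack([(u-c['cx'])/c['f']*Z,(v-c['cy'])/c['f']*Z,Z],-1); P=np.array(c['pose'])
    return p@P[:3,:3].T+P[:3,3]
def save(c,n): cv2.imwrite('pics/'+n,cv2.cvtColor(c['pixels'],cv2.COLOR_RGB2BGR))
E
python3 - <<'E'
from h import *
o=bot.get_obs(); print({k:np.round(o[k],3) for k in o})
for n in ['scene','top']:
    c=cam(n); save(c,n+'1.png'); print(n,c['fovy'],c['cx'],c['cy'],np.round(c['pose'],3).tolist())
E
```

```text
{'t': np.float64(0.0), 'q': array([-1.26 ,  0.478,  0.022,  1.556, -0.012,  1.109, -0.083]), 'joint_vel': array([-0.   , -0.001, -0.001,  0.   , -0.001, -0.   ,  0.001]), 'joint_torque': array([ 0.0000e+00, -5.9644e+01,  1.6080e+00, -2.8120e+01,  1.3000e-02,
        9.0000e-03, -0.0000e+00]), 'eef_pos': array([0.274, 0.616, 0.23 ]), 'tool_rot': array([-0.   ,  0.208,  0.978, -0.001]), 'contact_force': array([-0.371, -0.277,  0.165]), 'torque': array([-0.027,  0.009, -0.018]), 'gripper_width': np.float64(0.999)}
scene 46.620995198687275 259.8684821596332 193.59230200515495 [[0.597, 0.585, -0.548, 1.168], [0.802, -0.451, 0.392, -0.443], [-0.018, -0.674, -0.739, 0.928], [0.0, 0.0, 0.0, 1.0]]
top 47.22960236049665 258.6774097529503 194.4780413640459 [[-0.069, -0.976, 0.206, 0.281], [-0.998, 0.069, -0.009, -0.011], [-0.006, -0.206, -0.979, 1.324], [0.0, 0.0, 0.0, 1.0]]
```

View pics/scene1.png

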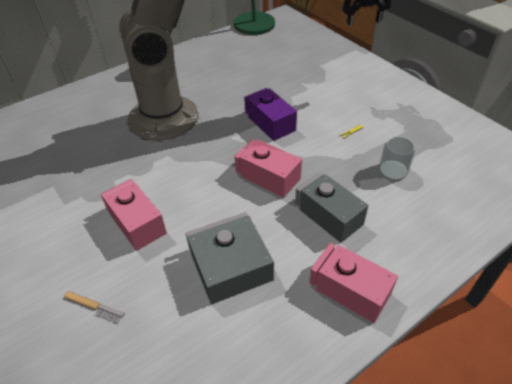

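View pics/top1.png

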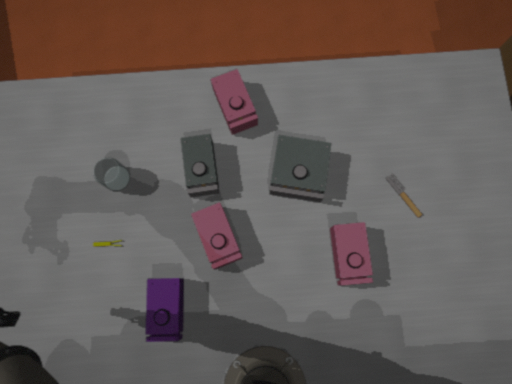

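The scene picture shows the wide grey box at about (230,257) with its key at (225,237), and the narrow grey box at (333,206). In the top picture the wide box is at (300,167) with its key at (300,172), and its front faces down the picture, towards the robot. The narrow box is at (200,163), and the pink and purple boxes are look-alikes. Next I'll measure the wide box.

Run:
```python
from h import *
c=cam('top'); W=cloud(c); z=W[...,2]
roi=np.zeros(z.shape,bool); roi[110:215,255:345]=1
m=(roi&(abs(z-0.08)<0.006)).astype(np.uint8)
n,l,s,ce=cv2.connectedComponentsWithStats(m); k=1+np.argmax(s[1:,4]); print(s[k],ce[k])
P=W[l==k]; print('top z med',np.median(P[:,2]))
r=cv2.minAreaRect((P[:,:2]*1000).astype(np.float32)); print(r, cv2.boxPoints(r).round())
# with plane ray casting from contour (z=.08)
cn=max(cv2.findContours(m,0,2)[0],key=cv2.contourArea)[:,0]
Q=np.array([world(c,u,v,.08)[:2]*1000 for u,v in cn],np.float32)
print(cv2.minAreaRect(Q),cv2.boxPoints(cv2.minAreaRect(Q)).round())
km=roi&(z>0.089)&(z<.1); print('key',km.sum(),W[km].mean(0),np.median(z[km]))
vv,uu=np.nonzero(km); print(uu.mean(),vv.mean(),world(c,uu.mean(),vv.mean(),.094))
print('front-plate pts', [np.round(W[v,300],3).tolist() for v in range(180,206,2)])
# scene
c=cam('scene'); W=cloud(c); z=W[...,2]
roi=np.zeros(z.shape,bool); roi[210:310,180:280]=1
km=roi&(z>0.089)&(z<.1); print('key scene',km.sum(),W[km].mean(0))
m=roi&(abs(z-0.08)<0.005); r=cv2.minAreaRect((W[m][:,:2]*1000).astype(np.float32)); print(r,cv2.boxPoints(r).round())
m=roi&(z>.065)&(z<.0735); print('plate top', m.sum())
```

```text
[ 271  135   61   57 2489] [300.98955404 162.26235436]
top z med 0.07991003040492828
((630.7601318359375, -152.88800048828125), (160.1416778564453, 151.8029022216797), 76.6017837524414) [[ 538. -213.]
 [ 686. -248.]
 [ 723.  -93.]
 [ 575.  -57.]]
((630.3095092773438, -152.64715576171875), (159.83395385742188, 149.9791717529297), 76.65482330322266) [[ 539. -213.]
 [ 685. -248.]
 [ 722.  -92.]
 [ 576.  -58.]]
key 112 [ 0.60051585 -0.14546025  0.09394845] 0.0939097230059871
299.6875 171.01785714285714 [ 0.60049151 -0.14545112  0.094     ]
front-plate pts [[0.577, -0.146, 0.078], [0.571, -0.145, 0.079], [0.565, -0.144, 0.082], [0.559, -0.144, 0.079], [0.569, -0.151, 0.01], [0.561, -0.149, 0.017], [0.543, -0.143, 0.072], [0.536, -0.142, 0.076], [0.534, -0.144, 0.056], [0.534, -0.146, 0.025], [0.532, -0.148, 0.003], [0.528, -0.149, -0.006], [0.521, -0.147, 0.001]]
key scene 149 [ 0.60387023 -0.14591989  0.09297777]
((629.810302734375, -151.84158325195312), (160.44497680664062, 156.35580444335938), 76.61129760742188) [[ 535. -212.]
 [ 687. -248.]
 [ 724.  -92.]
 [ 572.  -56.]]
plate top 424
```

Both views agree. The wide box's inward direction is (0.973,-0.23), and its size comes out at 160x150 mm. The key is at (0.601,-0.146,0.094), 45 mm behind the front edge as stated. I'll write a helper that gives me moves in tool axes.

```bash
cat >> h.py <<'E'
from scipy.spatial.transform import Rotation as Ro
IN=np.array([.973,-.23,0]);IN/=np.linalg.norm(IN); LEFT=np.array([-IN[1],IN[0],0])
KEY=np.array([.601,-.1457,.094]); FACE=np.array([.557,-.1355,.04])-.02*IN
RT=np.stack([-IN,LEFT,[0,0,-1]],1); 
assert np.linalg.det(RT)>0.99
def go(p,rot=True):
    o=bot.get_obs(); q=o['tool_rot']; R=Ro.from_quat([q[1],q[2],q[3],q[0]])
    d=R.inv().apply(np.array(p)-o['eef_pos'])/.4
    t=(R.inv()*Ro.from_matrix(RT)).as_rotvec()/(2*np.pi)
    print('t',o['t'],'pos',np.round(o['eef_pos'],4),'F',np.round(o['contact_force'],2),'shift',np.round(d,4),'turn',np.round(t,4),'mm',round(np.linalg.norm(d)*400))
E
python3 -c "
from h import *
print(IN,LEFT,FACE)
go(KEY+[0,0,.116])"
```

```text
[ 0.97318054 -0.23004268  0.        ] [0.23004268 0.97318054 0.        ] [ 0.53753639 -0.13089915  0.04      ]
t 0.2 pos [0.2743 0.6163 0.2307] F [-0.4  -0.42 -0.29] shift [-1.5208 -1.4083  0.0534] turn [-0.0002 -0.     -0.0297] mm 829
```

play_rows(motion=[[[-0.09, -0.083, 0], [0, 0, -0.005]], [[-0.18, -0.167, 0], [0, 0, -0.01]], [[-0.27, -0.25, 0], [0, 0, -0.015]], [[-0.36, -0.333, 0], [0, 0, -0.02]], [[-0.45, -0.417, 0], [0, 0, -0.025]], [[-0.54, -0.5, 0], [0, 0, -0.03]], [[-0.63, -0.583, 0], [0, 0, -0.03]], [[-0.72, -0.667, 0], [0, 0, -0.03]]], fingers=0, grip_force=30)

```text
t: 1.0
eef_pos: [0.4294, 0.2535, 0.2312]
tool_rot: [-0.0, 0.115, 0.993, -0.0]
contact_force: [1.7, 0.6, 0.8]
gripper_width: -0.002
```

```bash
python3 -c "
from h import *
go(KEY+[0,0,.116])"
```

```text
t 1.0 pos [0.4294 0.2535 0.2312] F [1.66 0.57 0.8 ] shift [-0.6454 -0.8739  0.0535] turn [-0.0001  0.      0.0003] mm 435
```

play_rows(motion=[[[-0.085, -0.115, 0], [0, 0, 0]], [[-0.17, -0.23, 0], [0, 0, 0]], [[-0.25, -0.34, 0], [0, 0, 0]], [[-0.33, -0.45, 0], [0, 0, 0]], [[-0.41, -0.56, 0], [0, 0, 0]], [[-0.49, -0.67, 0], [0, 0, 0]], [[-0.56, -0.76, 0], [0, 0, 0]], [[-0.61, -0.83, 0], [0, 0, 0]]])

```text
t: 1.8
eef_pos: [0.5863, -0.1143, 0.2314]
tool_rot: [0.0, 0.115, 0.993, -0.0]
contact_force: [0.6, 0.7, -0.4]
gripper_width: 0.003
```

```bash
python3 -c "
from h import *
go(KEY+[0,0,.02])"
```

```text
t 1.8 pos [ 0.5863 -0.1143  0.2314] F [ 0.65  0.66 -0.4 ] shift [-0.0536 -0.068   0.2936] turn [-0.0001  0.      0.0004] mm 122
```

play_rows(motion=[[[-0.035, -0.045, 0], [0, 0, 0]], [[-0.053, -0.068, 0.05], [0, 0, 0]], [[-0.053, -0.068, 0.13], [0, 0, 0]], [[-0.053, -0.068, 0.21], [0, 0, 0]], [[-0.053, -0.068, 0.26], [0, 0, 0]], [[-0.053, -0.068, 0.29], [0, 0, 0]], [[-0.053, -0.068, 0.29], [0, 0, 0]], [[-0.053, -0.068, 0.29], [0, 0, 0]]])

```text
t: 2.6
eef_pos: [0.6013, -0.1458, 0.1162]
tool_rot: [0.001, 0.115, 0.993, -0.0]
contact_force: [0.8, -0.3, 0.4]
gripper_width: 0.002
```

```bash
python3 -c "
from h import *
go(KEY+[0,0,.0])
for n in ['scene','wrist','top']: save(cam(n),n+'2.png')
"
```

```text
t 2.6 pos [ 0.6013 -0.1458  0.1162] F [ 0.84 -0.31  0.45] shift [0.0009 0.0001 0.0556] turn [-0.0001  0.0002  0.0004] mm 22
```

View pics/scene2.png

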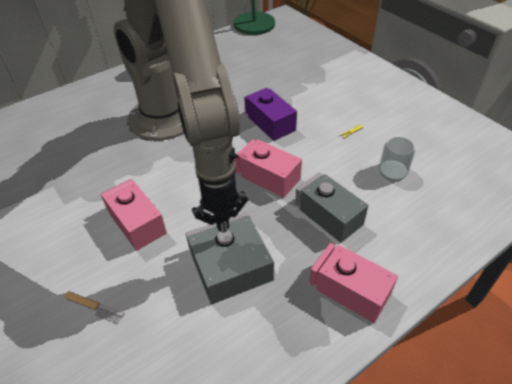

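View pics/wrist2.png

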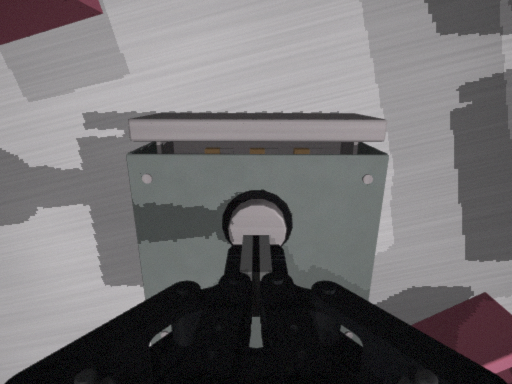

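The scene picture shows the closed fingertips right above the wide key, at about (225,237). The wrist picture shows the tips on the key's middle line at (258,240), with the tray shut at (258,128). Now the press.

play_rows(motion=[[[0, 0, 0.025], [0, 0, 0]], [[0, 0, 0.045], [0, 0, 0]], [[0, 0, 0.055], [0, 0, 0]], [[0, 0, 0.062], [0, 0, 0]], [[0, 0, 0.068], [0, 0, 0]], [[0, 0, 0.073], [0, 0, 0]], [[0, 0, 0.073], [0, 0, 0]], [[0, 0, 0.073], [0, 0, 0]]])

```text
t: 3.55
eef_pos: [0.6017, -0.1459, 0.0878]
tool_rot: [0.001, 0.115, 0.993, -0.0]
contact_force: [-1.4, 1.1, 4.0]
gripper_width: -0.003
```

```bash
python3 -c "
from h import *
go(KEY+[0,0,.05])
for n in ['wrist']: save(cam(n),n+'3.png')
"
```

```text
t 3.55 pos [ 0.6017 -0.1459  0.0878] F [-1.4   1.07  3.97] shift [ 1.600e-03 -1.000e-04 -1.404e-01] turn [-0.      0.0004  0.0004] mm 56
```

View pics/wrist3.png

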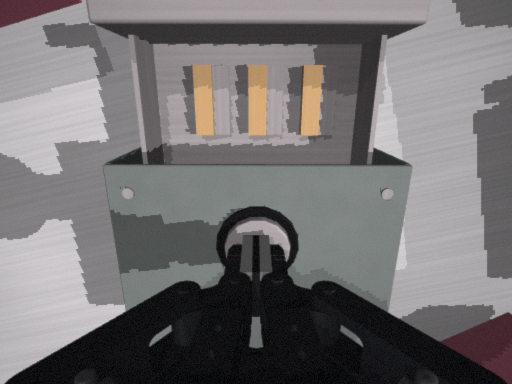

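The wrist picture shows the tray popped out, with three combs visible at about (258,100). The key force is about 4 N. Before going down in front of the plate, I'll check that the space there is clear.

play_rows(motion=[[[0, 0, -0.04], [0, 0, 0]], [[0, 0, -0.1], [0, 0, 0]], [[0, 0, -0.14], [0, 0, 0]], [[0, 0, -0.14], [0, 0, 0]]])

```text
t: 4.0
eef_pos: [0.6038, -0.1466, 0.1474]
tool_rot: [0.004, 0.115, 0.993, -0.0]
contact_force: [0.1, 0.2, 0.0]
gripper_width: 0.002
```

```bash
python3 -c "
from h import *
A=FACE-.06*IN-.035*IN; print('A',A,np.hypot(*A[:2]))
go([A[0],A[1],.144])
c=cam('wrist'); save(c,'wrist4.png'); W=cloud(c).reshape(-1,3)
ct=cam('top'); T=cloud(ct).reshape(-1,3); cs=cam('scene'); S=cloud(cs).reshape(-1,3);save(cs,'scene4.png')
for n,X in (('wrist',W),('top',T),('scene',S)):
    d=X-A; a=d@IN; b=d@LEFT
    k=(abs(b)<.13)&(abs(a)<.14)&(X[:,2]>.02)&(X[:,2]<.1)
    # plate top
    t=(abs(b)<.07)&(a>.0)&(a<.08)&(abs(X[:,2]-.07)<.006)
    print(n,k.sum(),'plate a range',np.percentile(a[t],[2,50,98]) if t.sum() else None)
    kk=k&~((a>.02)&(abs(b)<.09)); 
    if kk.sum(): print('other: a',a[kk].min(),a[kk].max(),'b',[ (b[kk&(b>0)].min() if (kk&(b>0)).any() else None),(b[kk&(b<0)].max() if (kk&(b<0)).any() else None)])
"
```

```text
A [ 0.44508424 -0.10904509  0.04      ] 0.45824754311749427
t 4.0 pos [ 0.6038 -0.1466  0.1474] F [0.13 0.24 0.04] shift [0.4078 0.0009 0.0048] turn [0.0001 0.0014 0.0003] mm 163
wrist 19665 plate a range [0.03697848 0.04394094 0.05029794]
other: a 0.01633450046664913 0.02751351932021012 b [None, np.float64(-0.11564177957324975)]
top 220 plate a range [0.04294814 0.04562983 0.04877196]
other: a -0.11006449483900389 0.022795704804894675 b [np.float64(0.12772102485749418), np.float64(-0.11699516212025339)]
scene 1221 plate a range [0.03746311 0.0469524  0.05205408]
other: a -0.11086401999075737 0.02814473080851394 b [np.float64(0.12731157825624148), np.float64(-0.11693763093760946)]
```

View pics/scene4.png

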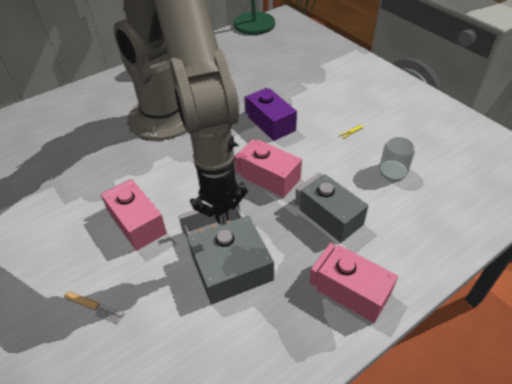

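The scene picture shows the tray standing out at about (195,232). The approach is clear for 115 mm to either side, and the plate's face is where I predicted. I'll move out in front of it while the tray stays open.

play_rows(motion=[[[0.08, 0, 0], [0, 0, 0]], [[0.17, 0, 0], [0, 0, 0]], [[0.26, 0, 0], [0, 0, 0]], [[0.34, 0, 0], [0, 0, 0]], [[0.39, 0, 0], [0, 0, 0]], [[0.405, 0, 0], [0, 0, 0]], [[0.405, 0, 0], [0, 0, 0]], [[0.405, 0, 0], [0, 0, 0]]])

```text
t: 4.95
eef_pos: [0.4449, -0.1089, 0.1434]
tool_rot: [0.002, 0.114, 0.993, -0.0]
contact_force: [0.2, 0.3, 0.4]
gripper_width: 0.004
```

```bash
python3 -c "
from h import *
A=FACE-.06*IN-.035*IN
go([A[0],A[1],.036])"
```

```text
t 4.95 pos [ 0.4449 -0.1089  0.1434] F [0.18 0.29 0.37] shift [ 5.000e-04 -1.000e-04  2.684e-01] turn [-0.      0.0006  0.0004] mm 107
```

play_rows(motion=[[[0, 0, 0.06], [0, 0, 0]], [[0, 0, 0.13], [0, 0, 0]], [[0, 0, 0.2], [0, 0, 0]], [[0, 0, 0.25], [0, 0, 0]], [[0, 0, 0.27], [0, 0, 0]], [[0, 0, 0.27], [0, 0, 0]], [[0, 0, 0.27], [0, 0, 0]]])

```text
t: 5.65
eef_pos: [0.4462, -0.1094, 0.0358]
tool_rot: [0.002, 0.115, 0.993, -0.0]
contact_force: [0.1, 0.7, -0.5]
gripper_width: -0.001
```

```bash
python3 -c "
from h import *
A=FACE-.011*IN
go([A[0],A[1],.036])
save(cam('wrist'),'wrist5.png');save(cam('scene'),'scene5.png')"
```

```text
t 5.65 pos [ 0.4462 -0.1094  0.0358] F [ 0.08  0.74 -0.46] shift [-0.207  -0.0003  0.0005] turn [-0.      0.0007  0.0004] mm 83
```

View pics/wrist5.png

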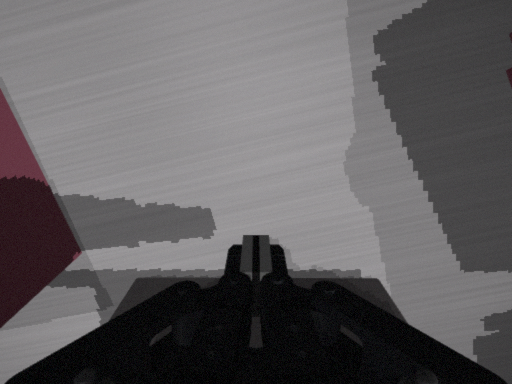

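View pics/scene5.png

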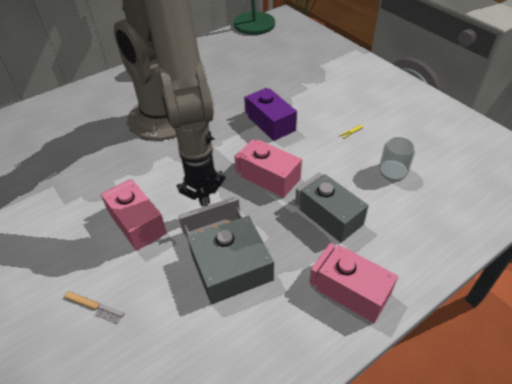

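The fingers are ahead of the plate's middle at (205,198) in the scene picture, and the tray is fully out. It has been out for more than 2 s, so I'll start pushing slowly.

play_rows(motion=[[[-0.025, 0, 0], [0, 0, 0]], [[-0.045, 0, 0], [0, 0, 0]], [[-0.06, 0, 0], [0, 0, 0]], [[-0.075, 0, 0], [0, 0, 0]], [[-0.09, 0, 0], [0, 0, 0]], [[-0.105, 0, 0], [0, 0, 0]], [[-0.12, 0, 0], [0, 0, 0]], [[-0.135, 0, 0], [0, 0, 0]]])

```text
t: 6.55
eef_pos: [0.4988, -0.1216, 0.0363]
tool_rot: [0.002, 0.115, 0.993, -0.0]
contact_force: [-3.0, 1.2, 1.2]
gripper_width: 0.002
```

```bash
python3 -c "
from h import *
A=FACE-.011*IN
go([A[0],A[1],.036])"
```

```text
t 6.55 pos [ 0.4988 -0.1216  0.0363] F [-2.98  1.24  1.16] shift [-0.0721 -0.0005  0.0011] turn [0.     0.0007 0.0004] mm 29
```

play_rows(motion=[[[-0.01, 0, 0], [0, 0, 0]], [[-0.02, 0, 0], [0, 0, 0]], [[-0.03, 0, 0], [0, 0, 0]], [[-0.04, 0, 0], [0, 0, 0]], [[-0.048, 0, 0], [0, 0, 0]], [[-0.056, 0, 0], [0, 0, 0]], [[-0.064, 0, 0], [0, 0, 0]], [[-0.064, 0, 0], [0, 0, 0]]])

```text
t: 7.35
eef_pos: [0.5231, -0.1273, 0.0362]
tool_rot: [0.001, 0.115, 0.993, -0.0]
contact_force: [-4.1, 0.4, 2.1]
gripper_width: 0.002
```

```bash
python3 -c "
from h import *
A=FACE-.011*IN
go([A[0],A[1],.036])
save(cam('scene'),'scene6.png')"
```

```text
t 7.35 pos [ 0.5231 -0.1273  0.0362] F [-4.11  0.36  2.12] shift [-0.0096 -0.0005  0.0004] turn [-0.      0.0004  0.0004] mm 4
```

View pics/scene6.png

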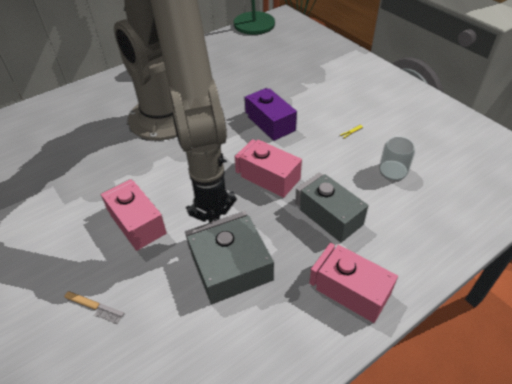

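The scene picture shows the tray nearly home at (210,220). I'll creep the last few millimetres while watching the force.

play_rows(motion=[[[-0.003, 0, 0], [0, 0, 0]], [[-0.006, 0, 0], [0, 0, 0]], [[-0.009, 0, 0], [0, 0, 0]], [[-0.012, 0, 0], [0, 0, 0]], [[-0.012, 0, 0], [0, 0, 0]]])

```text
t: 7.9
eef_pos: [0.5281, -0.1285, 0.0361]
tool_rot: [0.002, 0.115, 0.993, -0.0]
contact_force: [-3.2, 0.6, -0.9]
gripper_width: -0.001
```

```bash
python3 -c "
from h import *
A=FACE-.011*IN
go([A[0],A[1],.036])"
```

```text
t 7.9 pos [ 0.5281 -0.1285  0.0361] F [-3.22  0.63 -0.91] shift [ 0.0031 -0.0004  0.0002] turn [-0.      0.0005  0.0004] mm 1
```

play_rows(motion=[[[-0.003, 0, 0], [0, 0, 0]], [[-0.006, 0, 0], [0, 0, 0]], [[-0.006, 0, 0], [0, 0, 0]]])

```text
t: 8.2
eef_pos: [0.5305, -0.1291, 0.0361]
tool_rot: [0.002, 0.115, 0.993, -0.0]
contact_force: [-3.4, 0.4, 2.0]
gripper_width: -0.002
```

```bash
python3 -c "
from h import *
A=FACE-.011*IN
go([A[0],A[1],.036])"
```

```text
t 8.2 pos [ 0.5305 -0.1291  0.0361] F [-3.44  0.37  2.04] shift [ 0.0094 -0.0004  0.0002] turn [-0.      0.0005  0.0004] mm 4
```

play_rows(motion=[[[-0.003, 0, 0], [0, 0, 0]], [[-0.006, 0, 0], [0, 0, 0]], [[-0.006, 0, 0], [0, 0, 0]]])

```text
t: 8.5
eef_pos: [0.5321, -0.1294, 0.036]
tool_rot: [0.001, 0.115, 0.993, -0.0]
contact_force: [-6.1, 1.5, 4.8]
gripper_width: 0.002
```

```bash
python3 -c "
from h import *
A=FACE-.011*IN
go([A[0],A[1],.036])
c=cam('top'); W=cloud(c); save(c,'top7.png')
for n in ('top','scene'):
    X=cloud(cam(n)).reshape(-1,3); d=X-FACE; a=d@IN; b=d@LEFT
    t=(abs(b)<.075)&(abs(b)>.03)&(a>-.03)&(a<.018)&(abs(X[:,2]-.07)<.005); print(n,t.sum(),np.percentile(a[t],[5,50,95]))
"
```

```text
t 8.5 pos [ 0.5321 -0.1294  0.036 ] F [-6.1   1.47  4.85] shift [ 0.0134 -0.0004  0.    ] turn [-0.      0.0002  0.0004] mm 5
top 23 [0.00510935 0.01067469 0.01723317]
scene 106 [0.00567537 0.01061874 0.01478865]
```

play_rows(motion=[[[-0.003, 0, 0], [0, 0, 0]], [[-0.005, 0, 0], [0, 0, 0]], [[-0.005, 0, 0], [0, 0, 0]]])

```text
t: 8.95
eef_pos: [0.5321, -0.1295, 0.036]
tool_rot: [-0.001, 0.115, 0.993, 0.0]
contact_force: [-10.3, 2.9, 8.1]
gripper_width: -0.004
```

It is on the end stop: no further travel, and the force rose to 10 N. Backing off gently.

play_rows(motion=[[[0.01, 0, 0], [0, 0, 0]], [[0.03, 0, 0], [0, 0, 0]], [[0.06, 0, 0], [0, 0, 0]], [[0.1, 0, 0], [0, 0, 0]], [[0.15, 0, 0], [0, 0, 0]], [[0.2, 0, 0], [0, 0, 0]], [[0.2, 0, 0], [0, 0, 0]], [[0.2, 0, 0], [0, 0, 0]]])

```text
t: 9.75
eef_pos: [0.4548, -0.1113, 0.0366]
tool_rot: [-0.0, 0.115, 0.993, 0.0]
contact_force: [-0.8, -0.2, 0.1]
gripper_width: -0.001
```

```bash
python3 -c "
from h import *
go([.45,-.11,.25])
for n in ('top','scene'):
    c=cam(n); save(c,n+'8.png')
    X=cloud(c).reshape(-1,3); d=X-FACE; a=d@IN; b=d@LEFT
    t=(abs(b)<.075)&(a>-.08)&(a<.018)&(abs(X[:,2]-.07)<.005); print(n,t.sum(),np.percentile(a[t],[5,50,95]))
"
```

```text
t 9.75 pos [ 0.4548 -0.1113  0.0366] F [-0.83 -0.2   0.09] shift [ 0.0127  0.0007 -0.5336] turn [ 0.0001 -0.0001  0.0004] mm 213
top 52 [0.00074313 0.00729927 0.01349567]
scene 276 [-0.07425951  0.00808657  0.01460717]
```

View pics/scene8.png

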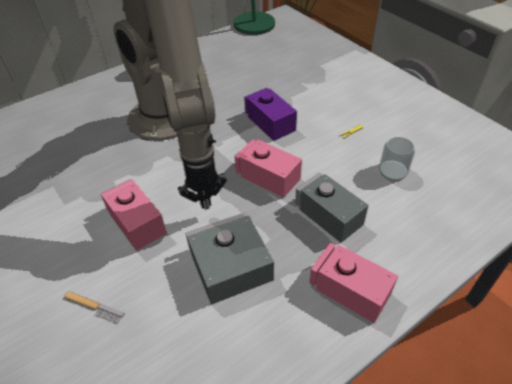

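The scene picture shows the wide tray staying shut with nothing touching it. The plate's top spans 1 to 14 mm behind the home face line, which is its home position. I'll lift clear and do a last check.

play_rows(motion=[[[0, 0, -0.08], [0, 0, 0]], [[0, 0, -0.18], [0, 0, 0]], [[0, 0, -0.28], [0, 0, 0]], [[0, 0, -0.36], [0, 0, 0]], [[0, 0, -0.4], [0, 0, 0]], [[0, 0, -0.4], [0, 0, 0]], [[0, 0, -0.4], [0, 0, 0]], [[0, 0, -0.4], [0, 0, 0]]])

```text
t: 10.65
eef_pos: [0.4551, -0.1114, 0.1954]
tool_rot: [-0.001, 0.115, 0.993, 0.0]
contact_force: [0.2, 0.1, -0.7]
gripper_width: -0.0
```

```bash
python3 -c "
from h import *
o=bot.get_obs(); print(o['t'],o['eef_pos'],o['contact_force'],abs(o['joint_vel']).max())
c=cam('top'); save(c,'top9.png')
X=cloud(c).reshape(-1,3); d=X-FACE; a=d@IN; b=d@LEFT
t=(abs(b)<.075)&(a>-.08)&(a<.018)&(abs(X[:,2]-.07)<.005); print(t.sum(),np.percentile(a[t],[5,50,95]))
a=cv2.imread('pics/top1.png').astype(int); e=cv2.imread('pics/top9.png').astype(int)
print('narrow diff',abs(a-e)[130:200,178:222].mean(), 'wide diff',abs(a-e)[130:200,268:332].mean())
"
```

```text
10.65 [ 0.45513216 -0.11144216  0.19538879] [ 0.21070164  0.05087547 -0.74469586] 0.004802286119951102
49 [0.00019972 0.00584986 0.0131033 ]
narrow diff 5.065800865800866 wide diff 8.429315476190476
```

View pics/top9.png

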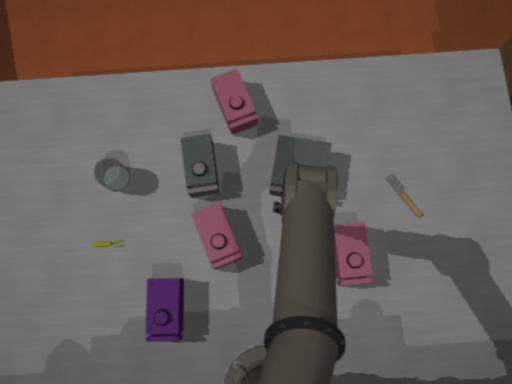

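The top picture shows the narrow box unchanged at (200,163) with its tray home. The wide box is shut at (300,160), and the arm hangs clear above its front.

```bash
python3 -c "
from station import bot
print(bot.hand_in())"
```

```text
the job is handed in; nothing more can be done
None
```

The wide box's tray was popped out, left standing out for about two and a half seconds or more, then pushed home, and it stayed shut. I handed the job in at about 10.7 s, and no verdict is reported back.

- **Opening:** I pressed the wide box's key about 6 mm down with the closed fingertips, at about 4 N. The tray came out and the three combs were visible. Its front plate was at the expected fully-out position to within a few millimetres.
- **Closing:** I pushed the plate near its middle at 3 to 6 N until it stopped moving at the end stop, where the force reached about 10 N. Then I backed off.
- **Last checks:** In both views after backing off, and from the top view again after lifting clear, the plate was within about 1 mm of home. The narrow box looked unchanged with its tray shut. The arm was at rest in free space, reading under 1 N, which is sensor noise.

No check failed or disagreed. I did not see or hear the catch click; I take it to have latched because the tray stayed home when let go.

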